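# Open the screwed-down egg crate

## Task

Open the egg crate on the shop counter: take the yellow key from its stand and, with the key, turn both red slotted screws anticlockwise as far as they go, so that their arms no longer hold the lid down, then stand the key back in its stand. After that lift the green lid off by its white handle and lay it flat on the cork board. Keep the gripper itself off the crate and its screws, and leave the basket, the jar and the carton where they are.

Things in the scene. Friction and masses are not known exactly. Their poses are not given: they have to be found in the camera images.
- key_grip (a point): Centre of the key's yellow flat grip: 56 mm along x, 14 mm thick along y, 40 mm high. Key 125 mm tall, about 0.14 kg, upright in the stand, z up. Below: shaft 16 mm thick; round collar, diameter 54 mm, its underside 60 mm below this point; flat steel blade 28 mm wide along x, 5 mm thick along y, 34 mm tall, its end 105 mm below this point. Grip and blade lie in one plane, same either way round.
- stand_top (a point): Centre of the top face of the key's stand, a fixed grey block 68 x 68 x 75 mm, at the mouth of a round hole 38 mm wide and 60 mm deep. The key hangs with its blade in the hole and its collar on the top face; key_grip is then 60 mm above this point. Any turn of the key about the vertical fits.
- crate: Fixed wooden egg crate, 260 mm along x, 130 mm along y, origin at the centre of its underside. Its rim, on which the lid lies, is 60 mm high; side lips reach 70 mm, screw heads 90 mm. The vertical screw axes are at x = -102 mm (screw_a) and +102 mm (screw_b), y = 0.
- screw_a_slot (a point): Centre of the top of screw_a's red round head (38 mm wide), 90 mm above the table, on its vertical axis. A slot 11 mm wide, 10 mm deep runs across the head along this point's x; the point turns with the head. A dark steel arm 16 mm wide under the head reaches 40 mm from the axis along +x, when closed 13 mm over the lid's edge.
- screw_b_slot (a point): The same for screw_b at the crate's other end.
- screw_a (a joint): Turn of screw_a in rad, growing anticlockwise seen from above; 0 = arm straight over the lid, starts at 0 to 0.3, stop at 1.40 (undone). Stiff: about 0.08 N m, stays where it is left. The key's blade has about 0.2 rad of play in the slot.
- screw_b (a joint): The same for screw_b.
- lid_grip (a point): Centre of the white bar handle of the loose green lid. Lid 150 mm (x) by 112 mm (y), 8 mm thick, about 0.25 kg, lies in the crate's rim under the screws' arms. Handle bar 90 mm along the lid's x, 12 mm thick along y, 14 mm high; this point is 40 mm above the lid's underside and 32 mm above its top face. z is up.
- board_top (a point): Centre of the top of a fixed cork board, 230 mm (x) by 180 mm (y), 6 mm thick, lying on the table on the other side of the stand from the crate.
- basket_mid (a point): Bystander: round wooden basket of pale eggs, 150 mm diameter, 55 mm high rim; this point is 40 mm above its underside.
- jar_mid (a point): Bystander: jar, 68 mm diameter, 110 mm tall; the point is half-way up.
- carton_mid (a point): Bystander: cardboard carton 90 x 70 x 80 mm; the point is half-way up.
Things that resemble listed ones, but are neither listed nor needed, are in the scene too. What is shaped like the part that bears key_grip but blue or orange is not meant.

How it is judged:
By the outcome, as a careful person would: the job done as asked, in the order asked, and still so for the second after the job is handed in, with the robot touching nothing.
It also fails if it takes over 72 s, if anything falls off the work surface, if the arm or the gripper's body presses on something with over 40 N, if the wrist force passes 120 N, or if a joint passes its speed limit or range.

## Robot

A 6-joint arm with a two-finger parallel gripper is mounted at the origin on the work surface. World frame = base frame: x ahead of the robot, y to its left, z up, the work surface at z = 0. Lengths are in m, angles in rad, forces in N, time in s.
With the tool pointing down it reaches from about 0.3 to 0.95 m from the base axis. Payload 3.1 kg.
Tool frame: the origin (TCP) lies at the very end of the fingers, on their centre line; the grasp point (between the pads) lies 19 mm behind it (grip_point_offset is the distance from the TCP to the grasp point, in m); z points along the fingers, y is the line along which they close (so a half turn about z gives the same grasp; the last joint's range is limited). The gripper opens to 85 mm and grips with 20 to 120 N. Pads are 22 mm wide; open, the fingers measure 114 mm over their backs; the gripper's body (76 mm by 85 mm) begins 54 mm behind the grasp point. The pads swing forward as they close: fully open they stand 13 mm farther back than shut.
Start: joints at [-1.181, 0.308, 1.634, -0, 1.2, -0.07], TCP at [0.277, -0.56, 0.231] pointing down, gripper open.
Joint ranges: [-3.06, 3.06], [-0.79, 1.96], [0.05, 2.63], [-1.19, 4.34], [0.05, 2.64], [-2.94, 2.94]. Speed limits (rad/s): [2.79, 2.79, 3.14, 3.14, 3.14, 3.14].

## Interface

Orientations are given as [roll, pitch, yaw] about the fixed x, y, z axes, in that order (R = Rz(yaw) Ry(pitch) Rx(roll)).
In Python, from bench import * gives the robot as it stands.
- The arm moves only by the tool arm_command, never from a script. Its argument "increments" is a list that holds one entry, the list of rows, each a list of 7 numbers: the shift along the world's x, y, z each as a share of 100 mm, from -1 to 1, then the turn, a rotation vector about the world's x, y, z each as a share of 180 degrees, from -1 to 1, then the opening, from -1 (shut) to 1 (fully open). A call has 1 to 12 rows; each row is the pose to reach, as a shift and turn from the pose commanded when the call began, turning the shorter way round; what a row does not reach only later rows make up. A row lasts 1/12 s, in which the tool goes at most 41.7 mm and 7.16 degrees, less where a joint would pass 70% of its speed; a pose out of reach is approached as far as the arm can. A call with a number of a shift or a turn outside -1 to 1 is refused whole. A call with a gripper value outside its range is refused whole. The fingers move at their own pace and stop on an object; "newtons" is the grip in N (left out, the last holds). Time passes only in rows, so rows that repeat a pose let the fingers close. It gives the time, the measured TCP pose, the force, the opening and the grip force at its end, in the units of the state.
- get_obs(): the state, without advancing time (a new reading comes with each control period).
- snapshot(name): name is "scene" or "top" or "wrist"; returns a dict with "img" (420x560x3 uint8, red, green, blue), "intrinsics" (3x3 intrinsics, pixels), "extrinsics" (4x4, takes a point from camera to world coordinates). Camera axes: x right, y down, z forward; pixel columns grow to the right and rows downward; lengths in m; the calibration is good to about 2 mm. A picture is of the moment at which its call begins. There is no depth.
- hand_in(): hands the job in; it is judged then, once.
The state is a dict: "clock": time; "joint_positions": joint angles; "joint_vel": joint speeds; "tau": joint torques, N m; "tcp_pos": TCP position; "tcp_rot": TCP orientation; "wrist_force": force on the tool from outside, world axes, zero at the start; "ft_torque": the same for the moment, N m; "width": finger opening in m; "grip_force": force on a finger pad.
Only numpy, scipy, OpenCV 4.12 (cv2) and the standard library are available. Lean on these libraries where they do the work, as an engineer would, in place of code of your own. Each camera call takes 0.05 s, during which the arm holds its last target. There are 200 camera calls.

## Working session

There is one attempt and no reset: what is moved stays moved. The work goes in short steps, Python scripts to look and compute and a tool call to move; the robot and the scene stay as the last step left them, time stands still between calls to the robot, and variables do not carry over. Pictures are saved under pics/ and viewed, at most 10 in all, crops included, and the job is handed in when it is done.

Besides the shell and the picture viewer there is one more tool, called after ">>>" as name(argument=value, ...), one argument or row to a line, values as JSON. arm_command: Moves the arm, as the interface text tells. Its arguments: {"type":"object","properties":{"increments":{"type":"array","items":{"type":"array","items":{"type":"array","items":{"type":"number"}}}},"newtons":{"type":"number"}},"required":["increments"]}

```bash
mkdir -p pics; cat > h.py <<'E'
from bench import *
import numpy as np, cv2
def save(name,fn,crop=None,s=1):
    d=snapshot(name); im=d["img"][:,:,::-1]
    if crop: x0,y0,x1,y1=crop; im=im[y0:y1,x0:x1]
    cv2.imwrite("pics/"+fn,cv2.resize(im,None,fx=s,fy=s,interpolation=cv2.INTER_CUBIC)); np.savez("pics/"+fn+".npz",K=d["intrinsics"],T=d["extrinsics"],img=d["img"]); return d
def at(fn,u,v,z):
    d=np.load("pics/"+fn+".npz"); T=d["T"]; r=T[:3,:3]@np.linalg.solve(d["K"],[u,v,1]); o=T[:3,3]
    return (o+r*(z-o[2])/r[2]).round(4)
def proj(fn,p):
    d=np.load("pics/"+fn+".npz"); T=d["T"]; c=T[:3,:3].T@(np.array(p)-T[:3,3]); q=d["K"]@c; return (q[:2]/q[2]).round(1)
E
python3 - <<'E'
from h import *
a=save("top","top1.png",s=1.42);save("scene","sc1.png",s=1.42)
print(a["extrinsics"].round(3),a["intrinsics"].round(1)); print(get_obs())
E
```

```text
[[ 0.002 -0.997  0.077  0.493]
 [-1.    -0.002  0.009  0.008]
 [-0.009 -0.077 -0.997  1.398]
 [ 0.     0.     0.     1.   ]] [[514.    0.  275.7]
 [  0.  514.  203.3]
 [  0.    0.    1. ]]
{'clock': 0.1, 'joint_positions': array([-1.18068915e+00,  3.08918420e-01,  1.63507423e+00, -7.74941157e-06,
        1.19970551e+00, -6.96879159e-02]), 'joint_vel': array([ 0.00017128, -0.00121444, -0.00255681, -0.00115183, -0.00029486,
       -0.00067403]), 'tau': array([ 3.62926312e-05, -4.16408765e+01, -2.77644700e+01,  1.56731937e-05,
        3.98272809e-03,  2.60111472e-05]), 'tcp_pos': array([ 0.27704535, -0.55939974,  0.23015448]), 'tcp_rot': array([-3.13949175e+00, -1.39411204e-04,  4.59797761e-01]), 'wrist_force': array([ 0.0380376 ,  0.53916457, -0.41380138]), 'ft_torque': array([-0.01448586,  0.0188864 , -0.00844756]), 'grip_force': 0.0, 'width': 0.08570094257238703}
```

View pics/top1.png

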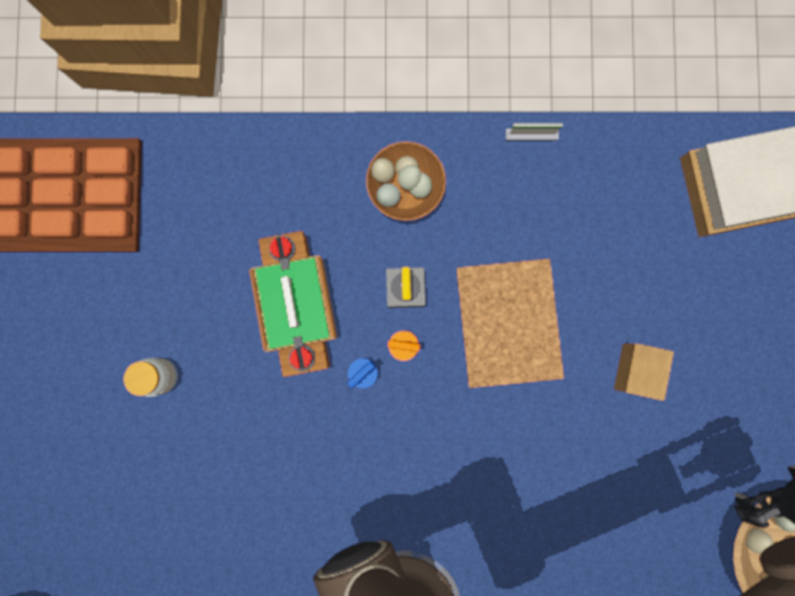

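View pics/sc1.png

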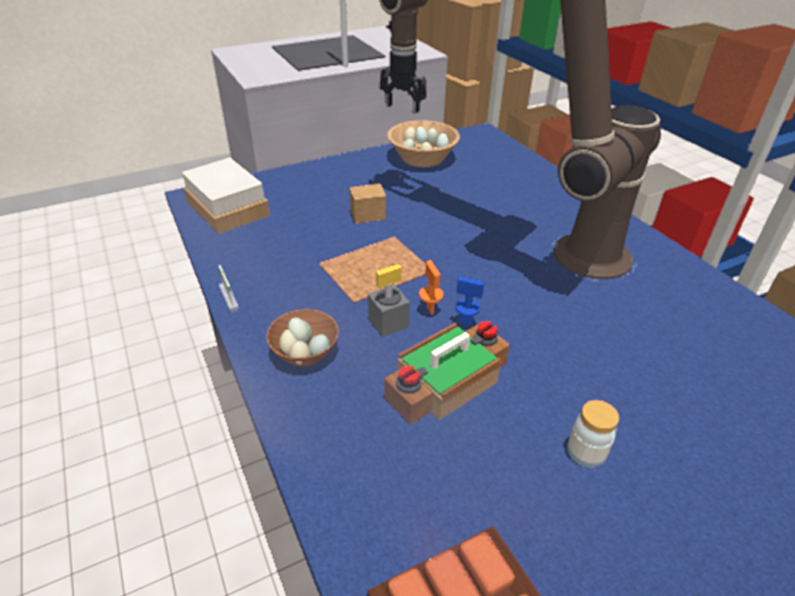

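The top view (1.42x) shows the key at (407,284) in its stand, the crate at (293,303), the screws at (281,247) and (301,358), and the board at (510,323). The blue and orange decoys are at (362,374) and (403,345). I'll enlarge it for accuracy.

```bash
python3 - <<'E'
from h import *
im=np.load("pics/top1.png.npz")["img"][:,:,::-1][155:275,165:325]
cv2.imwrite("pics/c1.png",cv2.resize(im,None,fx=5,fy=5,interpolation=cv2.INTER_CUBIC))
f="top1.png"
A=np.load("pics/top1.png.npz")["img"].astype(int)
hsv=cv2.cvtColor(A.astype(np.uint8),cv2.COLOR_RGB2HSV)
def blob(lo,hi,box,n,z):
    m=cv2.inRange(hsv,lo,hi); x0,y0,x1,y1=box; k=np.zeros_like(m); k[y0:y1,x0:x1]=m[y0:y1,x0:x1]
    ys,xs=np.nonzero(k); P=np.array([at(f,x,y,z)[:2] for x,y in zip(xs,ys)])
    r=cv2.minAreaRect(P.astype(np.float32)*1000); print(n,len(xs),xs.mean().round(1),ys.mean().round(1),P.mean(0).round(4),r)
blob((24,150,120),(34,255,255),(270,180,305,220),"key",.155)
blob((0,200,120),(6,255,255),(185,160,212,184),"a",.09)
blob((174,200,120),(180,255,255),(185,160,212,184),"a2",.09) if 0 else None
blob((0,200,120),(6,255,255),(200,238,225,264),"b",.09)
blob((0,0,170),(180,60,255),(195,190,212,235),"handle",.1)
blob((50,120,80),(80,255,255),(170,170,240,255),"lid",.065)
E
```

```text
key 127 285.5 199.4 [ 0.5984 -0.0048] ((599.3944091796875, -4.647167205810547), (53.6166877746582, 12.194499969482422), 0.1305132657289505)
a 31 197.3 174.0 [0.6689 0.2211] ((669.2339477539062, 219.4340057373047), (23.848669052124023, 30.480134963989258), 8.264613151550293)Traceback (most recent call last):
  File "<stdin>", line 14, in <module>
  File "<stdin>", line 10, in blob
cv2.error: OpenCV(4.12.0) /io/opencv/modules/imgproc/src/convhull.cpp:143: error: (-215:Assertion failed) total >= 0 && (depth == CV_32F || depth == CV_32S) in function 'convexHull'
```

View pics/c1.png

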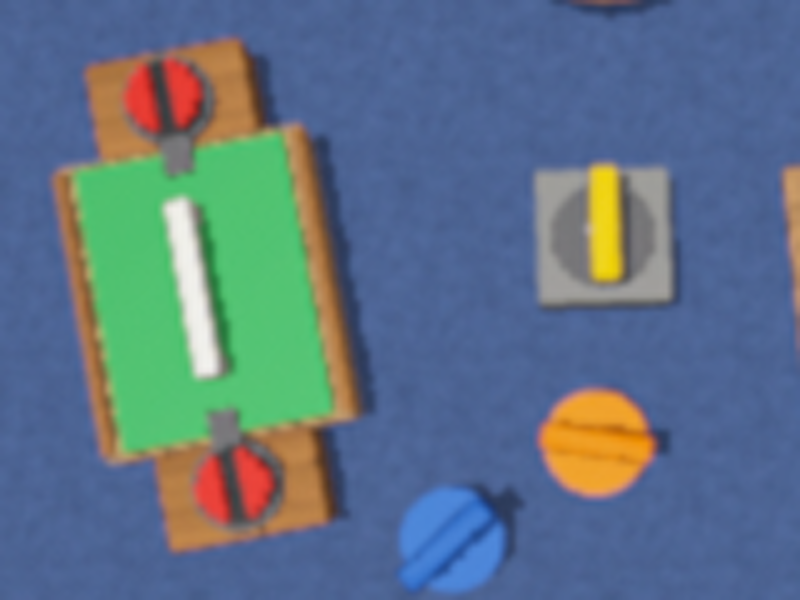

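The crop is 5x, origin (165,155). Slot ends are at (157,60)-(172,135) and (224,447)-(242,522). The handle runs (178,202)-(208,372) and the key grip (604,165)-(606,280).

```bash
python3 - <<'E'
from h import *
f="top1.png"
P=lambda u,v,z: at(f,165+u/5-.4,155+v/5-.4,z)
Q=lambda u,v,z: at(f,u/1.42-.15,v/1.42-.15,z)
def seg(n,a,b,z):
    p,q=P(*a,z),P(*b,z); d=p-q; print(n,((p+q)/2)[:2].round(4),"ang",np.arctan2(d[1],d[0]).round(3),"len",np.hypot(*d[:2]).round(4))
seg("A(up)",(157,60),(172,135),.09); print(P(164,97,.09))
seg("B(low)",(224,447),(242,522),.09); print(P(234,483,.09))
seg("axes",(164,97),(234,483),.09)
seg("handle",(178,202),(208,372),.107)
seg("key",(604,165),(606,280),.155)
print("stand",np.mean([P(535,172,.075),P(668,168,.075),P(673,300,.075),P(540,305,.075)],0))
b=[Q(*c,.006) for c in((457,268),(550,260),(563,378),(470,387))]; print("board",np.mean(b,0),b)
print("orange",P(597,440,.1),"blue",P(455,540,.1),"basket",Q(406,181,.05))
E
```

```text
A(up) [0.6688 0.2207] ang 0.208 len 0.0397
[0.669  0.2209 0.09  ]
B(low) [0.471  0.1831] ang 0.248 len 0.0391
[0.4717 0.1826 0.09  ]
axes [0.5704 0.2018] ang 0.192 len 0.201
handle [0.5704 0.2022] ang 0.187 len 0.0873
key [ 0.5992 -0.0049] ang 0.018 len 0.0561
stand [ 0.598875 -0.005225  0.075   ]
board [ 0.5359 -0.2048  0.006 ] [array([ 0.6408, -0.1046,  0.006 ]), array([ 0.6564, -0.2826,  0.006 ]), array([ 0.4319, -0.3039,  0.006 ]), array([ 0.4145, -0.1281,  0.006 ])]
orange [ 0.4939 -0.0015  0.1   ] blue [0.4436 0.0697 0.1   ] basket [ 0.7998 -0.0063  0.05  ]
```

>>> arm_command(
  increments=[
    [[0.14, 0.24, 0, 0, 0, -0.035, 1], [0.28, 0.48, 0, 0, 0, -0.07, 1], [0.41, 0.72, 0, 0, 0, -0.105, 1], [0.55, 0.95, 0, 0, 0, -0.14, 1]],
  ],
)

```text
clock: 0.43
tcp_pos: [0.3323, -0.4636, 0.2305]
tcp_rot: [-3.14, 0.001, 0.014]
wrist_force: [1.1, -0.7, 0.1]
width: 0.0855
grip_force: 0.0
```

>>> arm_command(
  increments=[
    [[0.18, 0.32, 0, 0, 0, 0, 1], [0.37, 0.64, 0, 0, 0, 0, 1], [0.55, 0.95, 0, 0, 0, 0, 1]],
  ],
)

```text
clock: 0.68
tcp_pos: [0.3876, -0.3683, 0.2307]
tcp_rot: [-3.141, 0.0, 0.019]
wrist_force: [0.8, -0.9, 0.3]
width: 0.0855
grip_force: 0.0
```

>>> arm_command(
  increments=[
    [[0.18, 0.32, 0, 0, 0, 0, 1], [0.37, 0.64, 0, 0, 0, 0, 1], [0.55, 0.95, 0, 0, 0, 0, 1]],
  ],
)

```text
clock: 0.93
tcp_pos: [0.4426, -0.2732, 0.2309]
tcp_rot: [-3.141, 0.0, 0.02]
wrist_force: [1.6, -0.8, -1.7]
width: 0.0856
grip_force: 0.0
```

>>> arm_command(
  increments=[
    [[0.18, 0.32, 0, 0, 0, 0, 1], [0.37, 0.64, 0, 0, 0, 0, 1], [0.55, 0.95, 0, 0, 0, 0, 1]],
  ],
)

```text
clock: 1.18
tcp_pos: [0.4976, -0.1781, 0.2309]
tcp_rot: [-3.141, 0.0, 0.02]
wrist_force: [0.3, -0.8, -0.4]
width: 0.0849
grip_force: 0.0
```

>>> arm_command(
  increments=[
    [[0.18, 0.32, 0, 0, 0, 0, 1], [0.37, 0.64, 0, 0, 0, 0, 1], [0.55, 0.95, 0, 0, 0, 0, 1]],
  ],
)

```text
clock: 1.43
tcp_pos: [0.5527, -0.0832, 0.2309]
tcp_rot: [-3.141, 0.001, 0.02]
wrist_force: [1.0, -0.6, 0.3]
width: 0.0858
grip_force: 0.0
```

>>> arm_command(
  increments=[
    [[0.16, 0.27, 0, 0, 0, 0, 1], [0.32, 0.53, 0, 0, 0, 0, 1], [0.47, 0.8, 0, 0, 0, 0, 1], [0.47, 0.8, 0, 0, 0, 0, 1]],
  ],
)

```text
clock: 1.77
tcp_pos: [0.6013, -0.0003, 0.2309]
tcp_rot: [-3.139, -0.002, 0.024]
wrist_force: [-0.5, -0.6, -0.9]
width: 0.0853
grip_force: 0.0
```

```bash
python3 - <<'E'
from h import *
d=save("wrist","w1.png",s=1.4); o=get_obs(); print(o["tcp_pos"],o["tcp_rot"]); print(d["extrinsics"].round(3),d["intrinsics"].round(0))
for p in [(.599,-.005,.155),(.599,-.005,.075),(.669,.221,.09),(.471,.183,.09)]: print(proj("w1.png",p)*1.4)
E
```

```text
[ 0.59993513 -0.00259067  0.23063574] [-3.14107606e+00  5.60486998e-04  2.39465323e-02]
[[ 0.025 -0.966 -0.256  0.666]
 [-1.    -0.025 -0.003 -0.   ]
 [-0.004  0.256 -0.967  0.373]
 [ 0.     0.     0.     1.   ]] [[343.   0. 275.]
 [  0. 343. 210.]
 [  0.   0.   1.]]
[392.84 312.34]
[391.16 275.38]
[ -3.64 150.5 ]
[106.54 458.92]
```

View pics/w1.png

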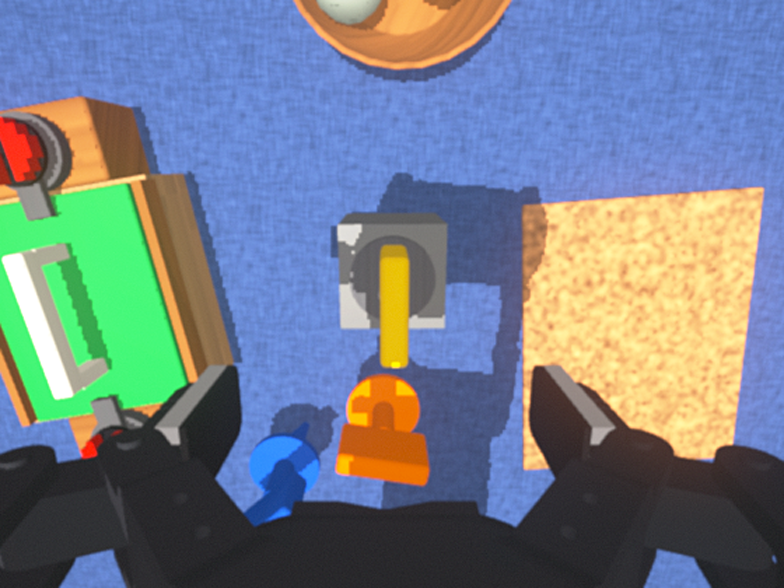

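The wrist view puts the key grip's top at about (395,310) against a predicted (393,312), so they agree to about 1 mm. I'll descend and grip.

>>> arm_command(
  increments=[
    [[0, -0.01, -0.25, 0, 0, 0, 1], [0, -0.01, -0.5, 0, 0, 0, 1], [0, -0.01, -0.75, 0, 0, 0, 1], [0, -0.01, -0.75, 0, 0, 0, 1]],
  ],
)

```text
clock: 2.15
tcp_pos: [0.5939, -0.0067, 0.1502]
tcp_rot: [-3.141, 0.012, 0.019]
wrist_force: [-1.7, -0.2, -1.1]
width: 0.0854
grip_force: 0.0
```

>>> arm_command(
  increments=[
    [[0, 0, -0.2, 0, 0, 0, 1], [0, 0, -0.39, 0, 0, 0, 1], [0, 0, -0.39, 0, 0, 0, 1], [0, 0, -0.39, 0, 0, 0, 1]],
  ],
)

```text
clock: 2.48
tcp_pos: [0.5983, -0.0068, 0.1171]
tcp_rot: [-3.142, 0.002, 0.019]
wrist_force: [0.1, -0.4, -0.1]
width: 0.0852
grip_force: 0.0
```

>>> arm_command(
  increments=[
    [[0, 0, 0, 0, 0, 0, -1], [0, 0, 0, 0, 0, 0, -1], [0, 0, 0, 0, 0, 0, -1], [0, 0, 0, 0, 0, 0, -1], [0, 0, 0, 0, 0, 0, -1], [0, 0, 0, 0, 0, 0, -1], [0, 0, 0, 0, 0, 0, -1], [0, 0, 0, 0, 0, 0, -1], [0, 0, 0, 0, 0, 0, -1], [0, 0, 0, 0, 0, 0, -1]],
  ],
  newtons=70,
)

```text
clock: 3.32
tcp_pos: [0.5998, -0.0056, 0.118]
tcp_rot: [-3.141, -0.001, 0.02]
wrist_force: [-1.3, 2.5, 5.4]
width: 0.0132
grip_force: 73.0
```

>>> arm_command(
  increments=[
    [[0, 0, 0.15, 0, 0, 0, -1], [0, 0, 0.4, 0, 0, 0, -1], [0, 0, 0.65, 0, 0, 0, -1], [0, 0, 0.9, 0, 0, 0, -1], [0, 0, 0.9, 0, 0, 0, -1]],
  ],
)

```text
clock: 3.73
tcp_pos: [0.6026, -0.0069, 0.2121]
tcp_rot: [3.14, -0.009, 0.02]
wrist_force: [2.1, -0.7, -0.4]
width: 0.0129
grip_force: 72.2
```

>>> arm_command(
  increments=[
    [[0.08, 0.25, 0, 0, 0, 0.02, -1], [0.16, 0.5, 0, 0, 0, 0.04, -1], [0.24, 0.75, 0, 0, 0, 0.06, -1]],
  ],
)

```text
clock: 3.98
tcp_pos: [0.6224, 0.0687, 0.2053]
tcp_rot: [3.141, 0.003, 0.21]
wrist_force: [0.3, 0.5, -2.7]
width: 0.0131
grip_force: 72.4
```

>>> arm_command(
  increments=[
    [[0.08, 0.25, 0, 0, 0, 0, -1], [0.16, 0.5, 0, 0, 0, 0, -1], [0.24, 0.76, 0, 0, 0, 0, -1]],
  ],
)

```text
clock: 4.23
tcp_pos: [0.6464, 0.1452, 0.2046]
tcp_rot: [3.141, 0.004, 0.208]
wrist_force: [0.4, -0.9, -1.4]
width: 0.0133
grip_force: 72.4
```

>>> arm_command(
  increments=[
    [[0.08, 0.25, 0, 0, 0, 0, -1], [0.16, 0.5, 0, 0, 0, 0, -1], [0.2, 0.65, 0, 0, 0, 0, -1], [0.24, 0.76, 0, 0, 0, 0, -1], [0.24, 0.76, 0, 0, 0, 0, -1], [0.24, 0.76, 0, 0, 0, 0, -1], [0.24, 0.76, 0, 0, 0, 0, -1]],
  ],
)

```text
clock: 4.82
tcp_pos: [0.6709, 0.2194, 0.2067]
tcp_rot: [3.14, 0.002, 0.208]
wrist_force: [-1.1, -0.2, -1.3]
width: 0.0131
grip_force: 72.4
```

```bash
python3 - <<'E'
from h import *
d=save("wrist","w2.png",s=1.4); o=get_obs(); print(o["tcp_pos"],o["tcp_rot"],o["wrist_force"],o["ft_torque"])
for p in [(.6706,.2211,.09),(.4702,.1825,.09)]: print(proj("w2.png",p)*1.4)
E
```

```text
[0.67102693 0.21928869 0.2069673 ] [3.14074793e+00 1.06121635e-03 2.07246198e-01] [-0.67677406  0.58044898 -1.96461575] [-0.01987434 -0.02208797  0.00351121]
[379.68 285.6 ]
[374.92 583.38]
```

View pics/w2.png

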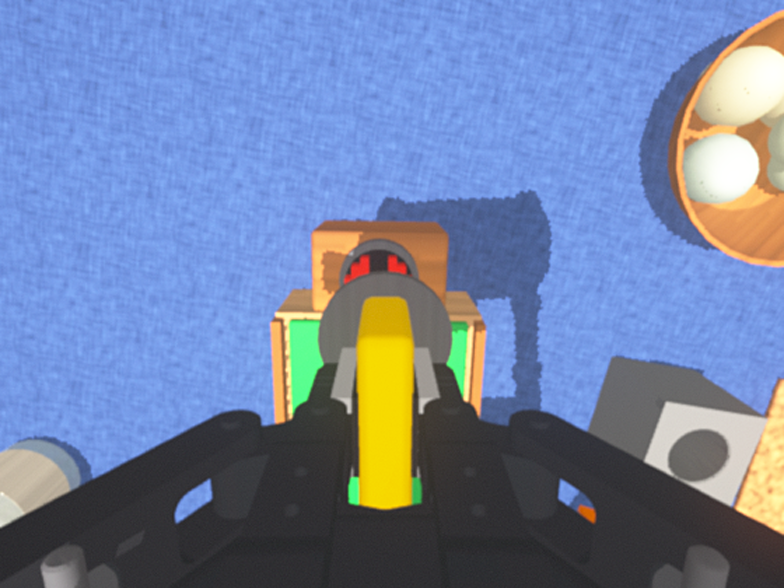

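The wrist view shows the slot centre at about x=380 and the collar centre at about 385. I'll check those offsets.

```bash
python3 - <<'E'
from h import *
o=get_obs(); t=o["tcp_pos"]; print(t)
for z in (.166,.244): print(z,proj("w2.png",(t[0],t[1],z))*1.4)
print(proj("w2.png",(.6706,.2211,.09))*1.4)
# collar circle: leftmost 320, rightmost 451, at row ~340
print(at("w2.png",385.5/1.4,340/1.4,.168), at("w2.png",386/1.4,320/1.4,.244), at("w2.png",379/1.4,283/1.4,.09))
E
```

```text
[0.67102693 0.21928869 0.2069673 ]
0.166 [382.34 331.38]
0.244 [380.94 437.78]
[379.68 285.6 ]
[0.6684 0.2175 0.168 ] [0.701  0.2244 0.244 ] [0.672  0.2218 0.09  ]
```

>>> arm_command(
  increments=[
    [[0.015, 0.03, 0, 0, 0, 0, -1], [0.015, 0.03, -0.1, 0, 0, 0, -1], [0.015, 0.03, -0.2, 0, 0, 0, -1], [0.015, 0.03, -0.25, 0, 0, 0, -1], [0.015, 0.03, -0.28, 0, 0, 0, -1], [0.015, 0.03, -0.31, 0, 0, 0, -1], [0.015, 0.03, -0.34, 0, 0, 0, -1], [0.015, 0.03, -0.36, 0, 0, 0, -1], [0.015, 0.03, -0.36, 0, 0, 0, -1], [0.015, 0.03, -0.36, 0, 0, 0, -1]],
  ],
)

```text
clock: 5.7
tcp_pos: [0.6729, 0.2239, 0.1714]
tcp_rot: [-3.142, -0.0, 0.209]
wrist_force: [0.1, -0.1, -0.6]
width: 0.0135
grip_force: 72.4
```

```bash
python3 - <<'E'
from h import *
o=get_obs(); print(o["tcp_pos"],o["tcp_rot"],o["wrist_force"],o["ft_torque"],o["joint_positions"])
E
```

```text
[0.67292656 0.22393585 0.17135389] [-3.14158425e+00 -2.01327989e-04  2.08516657e-01] [ 0.11205428 -0.10294977 -0.60982929] [ 0.01171897 -0.0178331  -0.00370742] [ 2.59878005e-01  5.20759439e-01  1.46077384e+00 -2.11971851e-06
  1.15985788e+00  1.62215852e+00]
```

>>> arm_command(
  increments=[
    [[0, 0, 0, 0, 0, 0.02, -1], [0, 0, 0, 0, 0, 0.05, -1], [-0.005, 0, 0, 0, 0, 0.08, -1], [-0.005, 0, 0, 0, 0, 0.11, -1], [-0.01, 0, 0, 0, 0, 0.14, -1], [-0.01, 0, 0, 0, 0, 0.17, -1], [-0.01, 0, 0, 0, 0, 0.2, -1], [-0.015, 0.005, 0, 0, 0, 0.23, -1], [-0.015, 0.005, 0, 0, 0, 0.26, -1], [-0.02, 0.005, 0, 0, 0, 0.29, -1], [-0.02, 0.005, 0, 0, 0, 0.32, -1], [-0.02, 0.01, 0, 0, 0, 0.35, -1]],
  ],
  newtons=100,
)

```text
clock: 6.7
tcp_pos: [0.6708, 0.2261, 0.1719]
tcp_rot: [-3.141, -0.002, 1.312]
wrist_force: [-0.3, 1.3, -1.8]
width: 0.0125
grip_force: 101.1
```

>>> arm_command(
  increments=[
    [[0, 0, 0, 0, 0, 0.02, -1], [-0.005, 0, 0, 0, 0, 0.04, -1], [-0.005, 0, 0, 0, 0, 0.06, -1], [-0.005, 0, 0, 0, 0, 0.08, -1], [-0.005, 0, 0, 0, 0, 0.1, -1], [-0.005, 0, 0, 0, 0, 0.1, -1]],
  ],
)

```text
clock: 7.2
tcp_pos: [0.6698, 0.2262, 0.1719]
tcp_rot: [-3.141, -0.002, 1.623]
wrist_force: [-2.4, 2.7, 0.0]
width: 0.0127
grip_force: 101.2
```

```bash
python3 - <<'E'
from h import *
o=get_obs(); print(o["tcp_pos"],o["tcp_rot"],o["wrist_force"],o["ft_torque"])
E
```

```text
[0.66980259 0.22620406 0.17189792] [-3.14081749e+00 -2.39680782e-03  1.62280675e+00] [-2.35103229  2.71454352  0.04574293] [ 0.63203846  0.46403352 -0.0504424 ]
```

>>> arm_command(
  increments=[
    [[0, 0, 0, 0, 0, 0.02, -1], [0, 0, 0, 0, 0, 0.04, -1], [0, 0, 0, 0, 0, 0.05, -1], [0, 0, 0, 0, 0, 0.05, -1]],
  ],
)

```text
clock: 7.53
tcp_pos: [0.6694, 0.2261, 0.1718]
tcp_rot: [-3.14, -0.002, 1.778]
wrist_force: [-2.8, 3.8, 0.1]
width: 0.0126
grip_force: 101.2
```

```bash
python3 - <<'E'
from h import *
o=get_obs(); print(o["tcp_pos"],o["tcp_rot"],o["wrist_force"],o["ft_torque"])
save("top","top2.png",(165,155,325,275),5)
E
```

```text
[0.66941859 0.22614752 0.17182272] [-3.14017941e+00 -2.42944690e-03  1.77792177e+00] [-2.75963516  3.75073906  0.12759515] [ 0.73428795  0.80063091 -0.05683466]
```

View pics/top2.png

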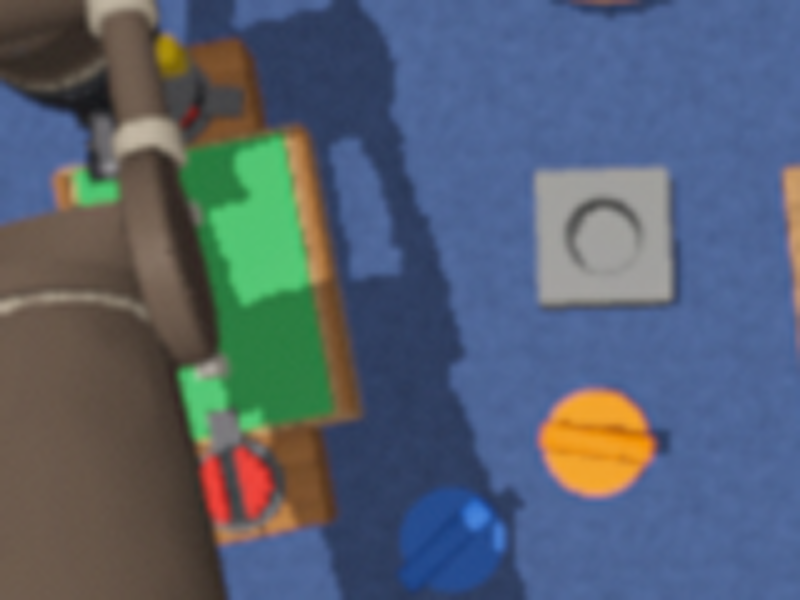

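The arm of screw A now points at about 90° to the lid, from (180,97) to (240,100). I'll push further to be sure it's on the stop.

>>> arm_command(
  increments=[
    [[0, 0, 0, 0, 0, 0.02, -1], [0, 0, 0, 0, 0, 0.04, -1], [0, 0, 0, 0, 0, 0.05, -1], [0, 0, 0, 0, 0, 0.05, -1]],
  ],
)

```text
clock: 7.92
tcp_pos: [0.6691, 0.2258, 0.1716]
tcp_rot: [-3.14, -0.003, 1.933]
wrist_force: [-4.5, 2.5, 1.4]
width: 0.0128
grip_force: 101.6
```

```bash
python3 - <<'E'
from h import *
o=get_obs(); print(o["tcp_pos"],o["tcp_rot"],o["wrist_force"],o["ft_torque"])
d=snapshot("top")["img"]; im=d[160:190,190:225,::-1]; np.save("pics/t3.npy",d)
f="top1.png"
# dark grey arm pixels right of head
m=(im.astype(int).max(2)-im.astype(int).min(2)<18)&(im.max(2)>60)
ys,xs=np.nonzero(m); 
for r in m.astype(int): print("".join(".#"[v] for v in r))
E
```

```text
[0.66911795 0.22576503 0.17164134] [-3.13951440e+00 -2.83600060e-03  1.93277343e+00] [-4.49828932  2.52965137  1.4115084 ] [ 0.68363606  0.97339252 -0.65703078]
.....####..........................
..........#........................
.....#.....#.........##............
................#......#...........
........................#..........
...................................
.........................#.........
...................................
............##.....................
..........#####...........#........
........########..........#........
.......#######..#.........#........
.......#######..#######............
.......#######..#######............
........######..#######....#.......
........######..#######....#.......
........#####..########....#.......
........####...###.................
.........###...##..................
..........#....#...................
.............###............####...
...........####....................
...........###.....................
...................................
...................................
...................................
........#..........................
.........#.........................
..........#........................
...................................
```

The torque jumped to -0.66 N m, so screw A is at its stop. I'll back off, lift, and go to screw B.

>>> arm_command(
  increments=[
    [[0, 0, 0, 0, 0, -0.03, -1], [0, 0, 0, 0, 0, -0.06, -1], [0, 0, 0, 0, 0, -0.085, -1], [0, 0, 0, 0, 0, -0.085, -1], [0, 0, 0.05, 0, 0, -0.085, -1], [0, 0, 0.15, 0, 0, -0.085, -1], [0, 0, 0.3, 0, 0, -0.085, -1], [0, 0, 0.4, 0, 0, -0.085, -1], [0, 0, 0.4, 0, 0, -0.085, -1]],
  ],
  newtons=80,
)

```text
clock: 8.72
tcp_pos: [0.6731, 0.2253, 0.2161]
tcp_rot: [3.133, -0.001, 1.67]
wrist_force: [0.1, -0.5, -0.9]
width: 0.0131
grip_force: 101.1
```

>>> arm_command(
  increments=[
    [[-0.14, -0.03, 0, 0, 0, -0.03, -1], [-0.28, -0.06, 0, 0, 0, -0.06, -1], [-0.42, -0.09, 0, 0, 0, -0.095, -1], [-0.56, -0.12, 0, 0, 0, -0.13, -1], [-0.7, -0.15, 0, 0, 0, -0.165, -1], [-0.84, -0.18, 0, 0, 0, -0.2, -1], [-0.98, -0.2, 0, 0, 0, -0.226, -1]],
  ],
)

```text
clock: 9.3
tcp_pos: [0.5718, 0.2045, 0.2114]
tcp_rot: [3.141, -0.0, 0.955]
wrist_force: [0.9, 0.3, -1.8]
width: 0.0128
grip_force: 101.1
```

>>> arm_command(
  increments=[
    [[-0.14, -0.03, 0, 0, 0, -0.035, -1], [-0.28, -0.06, 0, 0, 0, -0.07, -1], [-0.42, -0.09, 0, 0, 0, -0.1, -1], [-0.56, -0.12, 0, 0, 0, -0.13, -1], [-0.7, -0.15, 0, 0, 0, -0.165, -1], [-0.84, -0.18, 0, 0, 0, -0.2, -1], [-0.98, -0.2, 0, 0, 0, -0.226, -1], [-0.98, -0.2, 0, 0, 0, -0.226, -1], [-0.98, -0.2, 0, 0, 0, -0.226, -1], [-0.98, -0.2, 0, 0, 0, -0.226, -1], [-0.98, -0.2, 0, 0, 0, -0.226, -1], [-0.98, -0.2, 0, 0, 0, -0.226, -1]],
  ],
)

```text
clock: 10.3
tcp_pos: [0.4752, 0.185, 0.2114]
tcp_rot: [3.142, -0.001, 0.25]
wrist_force: [0.3, -0.6, -1.8]
width: 0.013
grip_force: 101.1
```

```bash
python3 - <<'E'
from h import *
d=save("wrist","w3.png",s=1.4); o=get_obs(); t=o["tcp_pos"]; print(t,o["tcp_rot"],o["wrist_force"])
for p in [(.4702,.1825,.09),(t[0],t[1],.168)]: print(proj("w3.png",p)*1.4)
E
```

```text
[0.47507963 0.18499255 0.21136025] [ 3.14154134e+00 -5.41280791e-04  2.49757946e-01] [-0.12282236  0.10929728 -2.09534113]
[385.14 293.58]
[382.2  329.98]
```

View pics/w3.png

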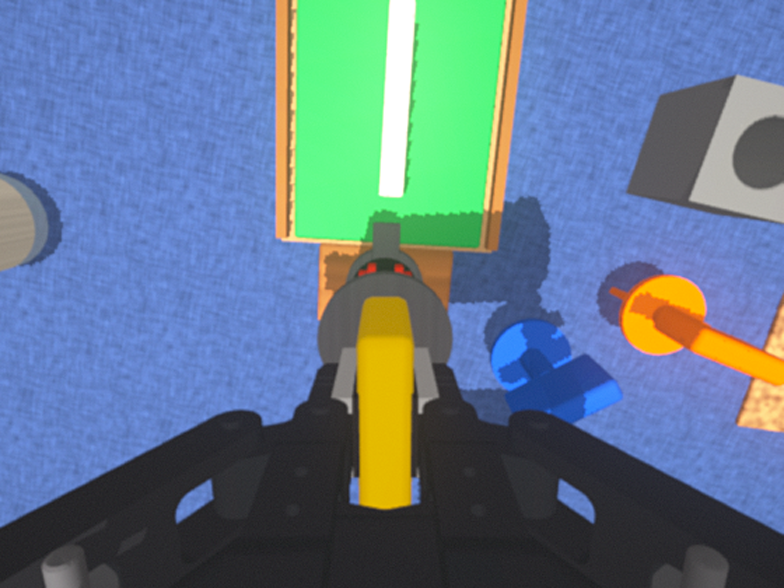

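The slot is at about x=385 and the collar at 385.5, so they are aligned. I'll lower and turn.

>>> arm_command(
  increments=[
    [[-0.025, 0, -0.05, 0, 0, 0, -1], [-0.025, 0, -0.15, 0, 0, 0, -1], [-0.025, 0, -0.25, 0, 0, 0, -1], [-0.025, 0, -0.29, 0, 0, 0, -1], [-0.025, 0, -0.32, 0, 0, 0, -1], [-0.025, 0, -0.35, 0, 0, 0, -1], [-0.025, 0, -0.38, 0, 0, 0, -1], [-0.025, 0, -0.4, 0, 0, 0, -1], [-0.025, 0, -0.4, 0, 0, 0, -1], [-0.025, 0, -0.4, 0, 0, 0, -1]],
  ],
  newtons=100,
)

```text
clock: 11.18
tcp_pos: [0.472, 0.1849, 0.1714]
tcp_rot: [-3.142, -0.0, 0.249]
wrist_force: [-0.1, 0.3, -1.5]
width: 0.0128
grip_force: 101.1
```

>>> arm_command(
  increments=[
    [[0, 0, 0, 0, 0, 0.02, -1], [0, 0, 0, 0, 0, 0.05, -1], [-0.005, 0, 0, 0, 0, 0.08, -1], [-0.005, 0, 0, 0, 0, 0.11, -1], [-0.01, 0, 0, 0, 0, 0.14, -1], [-0.01, 0, 0, 0, 0, 0.17, -1], [-0.01, 0, 0, 0, 0, 0.2, -1], [-0.015, 0.005, 0, 0, 0, 0.23, -1], [-0.015, 0.005, 0, 0, 0, 0.26, -1], [-0.02, 0.005, 0, 0, 0, 0.29, -1], [-0.02, 0.005, 0, 0, 0, 0.32, -1], [-0.02, 0.01, 0, 0, 0, 0.35, -1]],
  ],
)

```text
clock: 12.18
tcp_pos: [0.47, 0.1868, 0.1718]
tcp_rot: [3.141, -0.002, 1.352]
wrist_force: [-0.3, 1.9, -2.7]
width: 0.0126
grip_force: 101.1
```

>>> arm_command(
  increments=[
    [[0, 0, 0, 0, 0, 0.02, -1], [-0.005, 0, 0, 0, 0, 0.04, -1], [-0.005, 0, 0, 0, 0, 0.06, -1], [-0.005, 0, 0, 0, 0, 0.09, -1], [-0.005, 0, 0, 0, 0, 0.12, -1], [-0.005, 0, 0, 0, 0, 0.14, -1], [-0.005, 0, 0, 0, 0, 0.14, -1]],
  ],
)

```text
clock: 12.77
tcp_pos: [0.4688, 0.1868, 0.1717]
tcp_rot: [-3.141, -0.002, 1.789]
wrist_force: [-2.3, 2.7, -1.5]
width: 0.013
grip_force: 101.1
```

```bash
python3 - <<'E'
from h import *
o=get_obs(); print(o["tcp_pos"],o["tcp_rot"],o["wrist_force"],o["ft_torque"])
E
```

```text
[0.4688089  0.18681015 0.17169221] [-3.14093022e+00 -2.23830825e-03  1.78876078e+00] [-2.26938589  2.66852364 -1.48911472] [ 0.53328872  0.47812905 -0.06929614]
```

>>> arm_command(
  increments=[
    [[0, 0, 0, 0, 0, 0.02, -1], [0, 0, 0, 0, 0, 0.04, -1], [0, 0, 0, 0, 0, 0.05, -1], [0, 0, 0, 0, 0, 0.05, -1]],
  ],
)

```text
clock: 13.1
tcp_pos: [0.4686, 0.1866, 0.1716]
tcp_rot: [-3.141, -0.003, 1.941]
wrist_force: [-3.2, 1.6, 1.4]
width: 0.0126
grip_force: 101.7
```

```bash
python3 - <<'E'
from h import *
o=get_obs(); print(o["tcp_pos"],o["tcp_rot"],o["wrist_force"],o["ft_torque"])
E
```

```text
[0.4685905  0.18657967 0.17163049] [-3.14053202e+00 -2.52626916e-03  1.94145295e+00] [-3.16976599  1.56680182  1.43789435] [ 0.58296617  0.76289433 -0.72156368]
```

Screw B is at its stop too (-0.72 N m). I'll take the key back to its stand.

>>> arm_command(
  increments=[
    [[0, 0, 0, 0, 0, -0.03, -1], [0, 0, 0, 0, 0, -0.06, -1], [0, 0, 0, 0, 0, -0.085, -1], [0, 0, 0, 0, 0, -0.085, -1], [0, 0, 0.1, 0, 0, -0.085, -1], [0, 0, 0.3, 0, 0, -0.085, -1], [0, 0, 0.5, 0, 0, -0.085, -1], [0, 0, 0.7, 0, 0, -0.085, -1], [0, 0, 0.8, 0, 0, -0.085, -1], [0, 0, 0.8, 0, 0, -0.085, -1]],
  ],
  newtons=80,
)

```text
clock: 13.93
tcp_pos: [0.4717, 0.1864, 0.255]
tcp_rot: [3.134, -0.001, 1.68]
wrist_force: [-0.5, 0.8, -1.7]
width: 0.013
grip_force: 101.0
```

>>> arm_command(
  increments=[
    [[0.2, -0.08, 0, 0, 0, -0.035, -1], [0.4, -0.16, 0, 0, 0, -0.07, -1], [0.6, -0.26, 0, 0, 0, -0.1, -1], [0.75, -0.38, 0, 0, 0, -0.135, -1], [0.9, -0.5, 0, 0, 0, -0.17, -1]],
  ],
)

```text
clock: 14.35
tcp_pos: [0.5595, 0.1352, 0.2498]
tcp_rot: [-3.14, 0.001, 1.14]
wrist_force: [-0.3, -0.5, -1.5]
width: 0.013
grip_force: 101.1
```

>>> arm_command(
  increments=[
    [[0.1, -0.14, 0, 0, 0, -0.035, -1], [0.2, -0.28, 0, 0, 0, -0.07, -1], [0.3, -0.42, 0, 0, 0, -0.105, -1], [0.35, -0.56, 0, 0, 0, -0.14, -1], [0.39, -0.7, 0, 0, 0, -0.175, -1]],
  ],
)

```text
clock: 14.77
tcp_pos: [0.5982, 0.0649, 0.2495]
tcp_rot: [-3.141, 0.002, 0.59]
wrist_force: [-0.3, -0.3, -1.8]
width: 0.0128
grip_force: 101.1
```

>>> arm_command(
  increments=[
    [[0, -0.14, 0, 0, 0, -0.035, -1], [0, -0.28, 0, 0, 0, -0.07, -1], [0, -0.42, 0, 0, 0, -0.105, -1], [0, -0.56, 0, 0, 0, -0.14, -1], [0, -0.71, 0, 0, 0, -0.175, -1], [0, -0.71, 0, 0, 0, -0.18, -1], [0, -0.71, 0, 0, 0, -0.18, -1], [0, -0.71, 0, 0, 0, -0.18, -1], [0, -0.71, 0, 0, 0, -0.18, -1], [0, -0.71, 0, 0, 0, -0.18, -1]],
  ],
)

```text
clock: 15.6
tcp_pos: [0.5982, -0.0042, 0.2511]
tcp_rot: [-3.141, 0.0, 0.031]
wrist_force: [0.6, 0.2, -2.4]
width: 0.0129
grip_force: 101.1
```

```bash
python3 - <<'E'
from h import *
save("scene","sc2.png",(210,140,400,290),4.2); save("top","top3.png")
im=np.load("pics/top3.png.npz")["img"]; 
o=get_obs(); print(o["tcp_pos"],o["tcp_rot"],o["wrist_force"],o["ft_torque"])
E
```

```text
[ 0.59830748 -0.00439286  0.25121865] [-3.14145614e+00  6.38407275e-05  3.09758452e-02] [ 0.69656381 -0.46157256 -1.48532395] [-0.03214051 -0.0356082   0.00343591]
```

View pics/sc2.png

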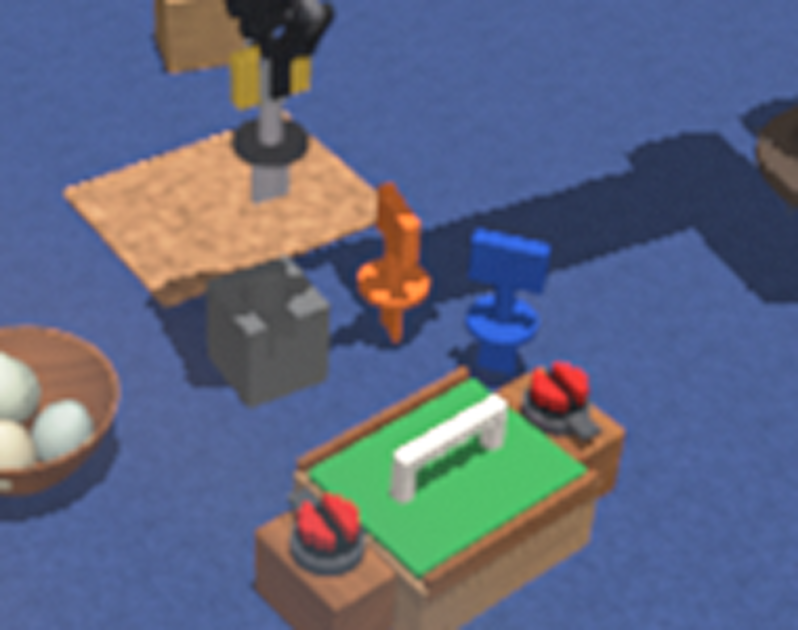

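Both arms are clear of the lid and the key is upright over the stand. I'll lower and release it.

>>> arm_command(
  increments=[
    [[0, 0, -0.2, 0, 0, 0, -1], [0, 0, -0.4, 0, 0, 0, -1], [0, 0, -0.5, 0, 0, 0, -1], [0, 0, -0.6, 0, 0, 0, -1], [0, 0, -0.7, 0, 0, 0, -1], [0, 0, -0.8, 0, 0, 0, -1], [0, 0, -0.9, 0, 0, 0, -1], [0, 0, -0.9, 0, 0, 0, -1]],
  ],
)

```text
clock: 16.37
tcp_pos: [0.5968, -0.005, 0.1588]
tcp_rot: [-3.141, 0.004, 0.029]
wrist_force: [0.3, 1.1, -1.4]
width: 0.0132
grip_force: 101.1
```

>>> arm_command(
  increments=[
    [[0, 0, -0.15, 0, 0, 0, -1], [0, 0, -0.3, 0, 0, 0, -1], [0, 0, -0.36, 0, 0, 0, -1], [0, 0, -0.39, 0, 0, 0, -1], [0, 0, -0.41, 0, 0, 0, -1], [0, 0, -0.42, 0, 0, 0, -1], [0, 0, -0.42, 0, 0, 0, -1], [0, 0, -0.42, 0, 0, 0, -1]],
  ],
)

```text
clock: 17.03
tcp_pos: [0.599, -0.0052, 0.1201]
tcp_rot: [3.141, -0.001, 0.029]
wrist_force: [-0.2, 0.1, -2.0]
width: 0.0129
grip_force: 101.1
```

>>> arm_command(
  increments=[
    [[0, 0, -0.01, 0, 0, 0, -1], [0, 0, -0.02, 0, 0, 0, -1], [0, 0, -0.02, 0, 0, 0, -1], [0, 0, -0.02, 0, 0, 0, -0.5], [0, 0, -0.02, 0, 0, 0, -0.3], [0, 0, -0.02, 0, 0, 0, 0], [0, 0, -0.02, 0, 0, 0, 0.5], [0, 0, -0.02, 0, 0, 0, 1], [0, 0, -0.02, 0, 0, 0, 1], [0, 0, -0.02, 0, 0, 0, 1], [0, 0, -0.02, 0, 0, 0, 1], [0, 0, -0.02, 0, 0, 0, 1]],
  ],
)

```text
clock: 18.03
tcp_pos: [0.5983, -0.0051, 0.1172]
tcp_rot: [-3.142, 0.0, 0.029]
wrist_force: [0.5, 0.0, 0.5]
width: 0.0854
grip_force: 0.0
```

>>> arm_command(
  increments=[
    [[0, 0, 0.2, 0, 0, 0, 1], [0, 0, 0.5, 0, 0, 0, 1], [0, 0, 0.8, 0, 0, 0, 1], [0, 0, 1, 0, 0, 0, 1], [0, 0, 1, 0, 0, 0, 1], [0, 0, 1, 0, 0, 0, 1], [0, 0, 1, 0, 0, 0, 1]],
  ],
)

```text
clock: 18.62
tcp_pos: [0.5975, -0.005, 0.2162]
tcp_rot: [-3.141, 0.002, 0.029]
wrist_force: [-0.2, 0.2, 0.7]
width: 0.0854
grip_force: 0.0
```

```bash
python3 - <<'E'
from h import *
save("wrist","w4.png",s=1.4);o=get_obs(); print(o["tcp_pos"],o["tcp_rot"],o["wrist_force"],o["width"])
for p in [(.599,-.005,.155),(.5704,.2018,.107)]: print(proj("w4.png",p)*1.4)
E
```

```text
[ 0.59696434 -0.0050029   0.21537319] [-3.14121185  0.00339625  0.02941638] [-0.14172028 -0.34293216 -0.26191686] 0.08532056000118053
[382.34 313.18]
[  6.86 325.78]
```

View pics/w4.png

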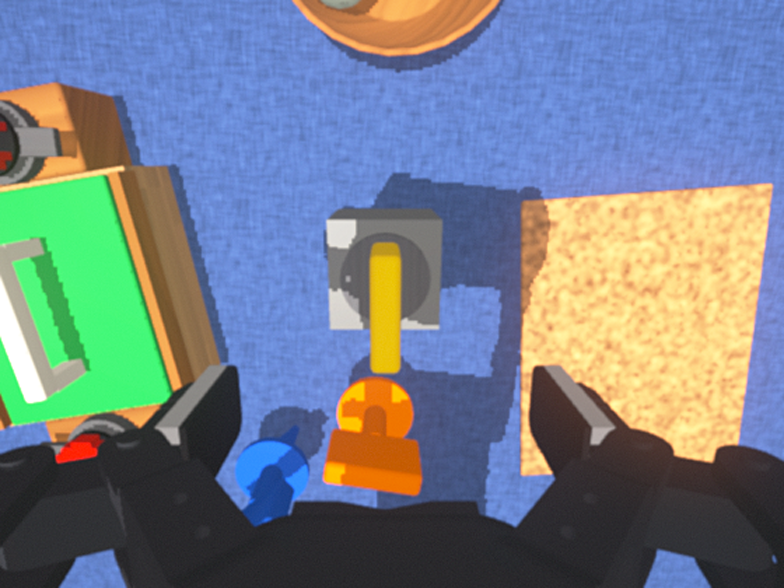

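The key is back in its stand at (385,300). Next is the lid.

>>> arm_command(
  increments=[
    [[-0.03, 0.23, 0, 0, 0, 0.017, 1], [-0.06, 0.46, 0, 0, 0, 0.034, 1], [-0.09, 0.69, 0, 0, 0, 0.0505, 1]],
  ],
)

```text
clock: 18.92
tcp_pos: [0.5878, 0.0642, 0.2148]
tcp_rot: [-3.141, 0.004, 0.189]
wrist_force: [1.1, 0.2, 0.0]
width: 0.0854
grip_force: 0.0
```

>>> arm_command(
  increments=[
    [[-0.03, 0.23, 0, 0, 0, 0, 1], [-0.06, 0.46, 0, 0, 0, 0, 1], [-0.09, 0.69, 0, 0, 0, 0, 1]],
  ],
)

```text
clock: 19.17
tcp_pos: [0.5786, 0.1336, 0.2148]
tcp_rot: [-3.141, 0.004, 0.188]
wrist_force: [0.6, -0.8, 0.1]
width: 0.0853
grip_force: 0.0
```

>>> arm_command(
  increments=[
    [[-0.03, 0.23, 0, 0, 0, 0, 1], [-0.06, 0.46, 0, 0, 0, 0, 1], [-0.095, 0.69, 0, 0, 0, 0, 1], [-0.095, 0.69, -0.2, 0, 0, 0, 1], [-0.095, 0.69, -0.4, 0, 0, 0, 1], [-0.095, 0.69, -0.6, 0, 0, 0, 1], [-0.095, 0.69, -0.8, 0, 0, 0, 1], [-0.095, 0.69, -0.8, 0, 0, 0, 1], [-0.095, 0.69, -0.8, 0, 0, 0, 1], [-0.095, 0.69, -0.8, 0, 0, 0, 1]],
  ],
)

```text
clock: 20.0
tcp_pos: [0.5708, 0.2018, 0.137]
tcp_rot: [3.142, 0.001, 0.188]
wrist_force: [0.2, -0.3, 0.6]
width: 0.0853
grip_force: 0.0
```

```bash
python3 - <<'E'
from h import *
d=save("wrist","w5.png");o=get_obs(); t=o["tcp_pos"];print(t,o["tcp_rot"],o["wrist_force"])
im=d["img"].astype(int); m=((im.min(2)>190)&(im.max(2)-im.min(2)<30)).astype(np.uint8)
n,l,s,c=cv2.connectedComponentsWithStats(m)
for i in np.argsort(-s[1:,4])[:4]+1: print(s[i],c[i].round(1))
for p in [(.5704,.202,.107),(t[0],t[1],.107)]: print(proj("w5.png",p))
E
```

```text
[0.57153649 0.20201642 0.13804128] [-3.14147564e+00 -1.26836785e-03  1.87947600e-01] [0.26857469 0.27301774 0.39244613]
[ 260  163   23   72 1061] [271.2 193.9]
[264 237  10  26  79] [268.3 250.5]
[265 268  15  18  65] [272.6 276.9]
[269 283  10  13  49] [274.2 288.8]
[272.4 244.3]
[272.8 242.3]
```

>>> arm_command(
  increments=[
    [[0, 0, -0.2, 0, 0, 0, 1], [0, 0, -0.4, 0, 0, 0, 1], [0, 0, -0.55, 0, 0, 0, 1], [0, 0, -0.55, 0, 0, 0, 1], [0, 0, -0.55, 0, 0, 0, -1], [0, 0, -0.55, 0, 0, 0, -1], [0, 0, -0.55, 0, 0, 0, -1], [0, 0, -0.55, 0, 0, 0, -1], [0, 0, -0.55, 0, 0, 0, -1], [0, 0, -0.55, 0, 0, 0, -1], [0, 0, -0.55, 0, 0, 0, -1], [0, 0, -0.55, 0, 0, 0, -1]],
  ],
  newtons=70,
)

```text
clock: 21.05
tcp_pos: [0.5715, 0.2023, 0.0833]
tcp_rot: [-3.141, -0.002, 0.188]
wrist_force: [-1.3, 0.9, 5.2]
width: 0.0104
grip_force: 70.2
```

>>> arm_command(
  increments=[
    [[0, 0, 0, 0, 0, 0, -1], [0, 0, 0, 0, 0, 0, -1], [0, 0, 0.05, 0, 0, 0, -1], [0, 0, 0.1, 0, 0, 0, -1], [0, 0, 0.15, 0, 0, 0, -1], [0, 0, 0.2, 0, 0, 0, -1], [0, 0, 0.2, 0, 0, 0, -1], [0, 0, 0.2, 0, 0, 0, -1]],
  ],
)

```text
clock: 21.72
tcp_pos: [0.5711, 0.2019, 0.1026]
tcp_rot: [-3.142, -0.001, 0.188]
wrist_force: [-1.0, -0.5, -3.9]
width: 0.0108
grip_force: 69.1
```

>>> arm_command(
  increments=[
    [[0, 0, 0.15, 0, 0, 0, -1], [0, 0, 0.4, 0, 0, 0, -1], [0, 0, 0.65, 0, 0, 0, -1], [0, 0, 0.9, 0, 0, 0, -1], [0, 0, 1, 0, 0, 0, -1], [0, 0, 1, 0, 0, 0, -1], [0, 0, 1, 0, 0, 0, -1]],
  ],
)

```text
clock: 22.3
tcp_pos: [0.5707, 0.2018, 0.202]
tcp_rot: [3.142, -0.0, 0.188]
wrist_force: [-0.9, -0.3, -4.2]
width: 0.0108
grip_force: 69.2
```

>>> arm_command(
  increments=[
    [[-0.01, -0.15, 0.05, 0, 0, -0.007, -1], [-0.03, -0.35, 0.1, 0, 0, -0.014, -1], [-0.05, -0.6, 0.1, 0, 0, -0.021, -1], [-0.07, -0.8, 0.1, 0, 0, -0.028, -1], [-0.09, -1, 0.1, 0, 0, -0.028, -1]],
  ],
)

```text
clock: 22.72
tcp_pos: [0.5598, 0.1, 0.2098]
tcp_rot: [3.141, 0.005, 0.099]
wrist_force: [-0.3, 0.2, -3.3]
width: 0.0105
grip_force: 69.1
```

>>> arm_command(
  increments=[
    [[-0.02, -0.25, 0, 0, 0, 0, -1], [-0.04, -0.5, 0, 0, 0, 0, -1], [-0.06, -0.75, 0, 0, 0, 0, -1], [-0.09, -1, 0, 0, 0, 0, -1]],
  ],
)

```text
clock: 23.05
tcp_pos: [0.5508, 0.0002, 0.2098]
tcp_rot: [-3.141, 0.004, 0.1]
wrist_force: [1.0, 0.3, -2.7]
width: 0.0107
grip_force: 69.1
```

>>> arm_command(
  increments=[
    [[-0.02, -0.25, 0, 0, 0, 0, -1], [-0.04, -0.5, 0, 0, 0, 0, -1], [-0.06, -0.75, 0, 0, 0, 0, -1], [-0.09, -1, 0, 0, 0, 0, -1]],
  ],
)

```text
clock: 23.38
tcp_pos: [0.5417, -0.0996, 0.2099]
tcp_rot: [-3.14, 0.004, 0.099]
wrist_force: [1.3, -0.3, -2.6]
width: 0.0103
grip_force: 69.1
```

>>> arm_command(
  increments=[
    [[-0.02, -0.25, 0, 0, 0, 0, -1], [-0.04, -0.5, 0, 0, 0, 0, -1], [-0.06, -0.75, 0, 0, 0, 0, -1], [-0.08, -0.95, 0, 0, 0, 0, -1], [-0.09, -1.0, 0, 0, 0, 0, -1], [-0.09, -1.0, 0, 0, 0, 0, -1], [-0.09, -1.0, 0, 0, 0, 0, -1]],
  ],
)

```text
clock: 23.97
tcp_pos: [0.5335, -0.1976, 0.2106]
tcp_rot: [-3.139, 0.003, 0.099]
wrist_force: [0.1, 0.2, -3.3]
width: 0.011
grip_force: 69.1
```

>>> arm_command(
  increments=[
    [[0, -0.06, -0.2, 0, 0, 0, -1], [0, -0.06, -0.4, 0, 0, 0, -1], [0, -0.06, -0.6, 0, 0, 0, -1], [0, -0.06, -0.8, 0, 0, 0, -1], [0, -0.06, -1, 0, 0, 0, -1]],
  ],
)

```text
clock: 24.38
tcp_pos: [0.5345, -0.2023, 0.1109]
tcp_rot: [-3.14, 0.001, 0.102]
wrist_force: [-0.3, 0.3, -3.8]
width: 0.0105
grip_force: 69.1
```

>>> arm_command(
  increments=[
    [[0, 0, -0.2, 0, 0, 0, -1], [0, 0, -0.4, 0, 0, 0, -1], [0, 0, -0.55, 0, 0, 0, -1], [0, 0, -0.65, 0, 0, 0, -1], [0, 0, -0.72, 0, 0, 0, -1], [0, 0, -0.76, 0, 0, 0, -1], [0, 0, -0.78, 0, 0, 0, -1], [0, 0, -0.78, 0, 0, 0, -1], [0, 0, -0.78, 0, 0, 0, -1]],
  ],
)

```text
clock: 25.13
tcp_pos: [0.5356, -0.2044, 0.0351]
tcp_rot: [3.141, -0.001, 0.1]
wrist_force: [-0.5, 0.3, -3.1]
width: 0.0108
grip_force: 69.1
```

>>> arm_command(
  increments=[
    [[0, 0, -0.02, 0, 0, 0, -1], [0, 0, -0.04, 0, 0, 0, -1], [0, 0, -0.05, 0, 0, 0, -1], [0, 0, -0.055, 0, 0, 0, -1], [0, 0, -0.06, 0, 0, 0, -1], [0, 0, -0.06, 0, 0, 0, -1]],
  ],
)

```text
clock: 25.63
tcp_pos: [0.535, -0.2043, 0.0293]
tcp_rot: [3.142, 0.0, 0.1]
wrist_force: [-2.8, 0.6, 5.0]
width: 0.0107
grip_force: 70.3
```

>>> arm_command(
  increments=[
    [[0, 0, 0, 0, 0, 0, -0.6], [0, 0, 0, 0, 0, 0, -0.3], [0, 0, 0, 0, 0, 0, 0.2], [0, 0, 0, 0, 0, 0, 1], [0, 0, 0, 0, 0, 0, 1], [0, 0, 0, 0, 0, 0, 1], [0, 0, 0, 0, 0, 0, 1], [0, 0, 0, 0, 0, 0, 1]],
  ],
)

```text
clock: 26.3
tcp_pos: [0.5348, -0.2041, 0.0282]
tcp_rot: [-3.142, -0.0, 0.1]
wrist_force: [0.4, -0.2, 0.8]
width: 0.085
grip_force: 0.0
```

>>> arm_command(
  increments=[
    [[0, 0, 0.2, 0, 0, 0, 1], [0, 0, 0.5, 0, 0, 0, 1], [0, 0, 0.8, 0, 0, 0, 1], [0, 0, 1, 0, 0, 0, 1]],
  ],
)

```text
clock: 26.63
tcp_pos: [0.5359, -0.2046, 0.1308]
tcp_rot: [3.14, -0.003, 0.1]
wrist_force: [0.4, -0.2, 0.8]
width: 0.0855
grip_force: 0.0
```

>>> arm_command(
  increments=[
    [[0, 0, 0.25, 0, 0, 0, 1], [-0.2, -0.2, 0.5, 0, 0, 0, 1], [-0.4, -0.4, 0.75, 0, 0, 0, 1], [-0.6, -0.6, 1, 0, 0, 0, 1], [-0.8, -0.8, 1, 0, 0, 0, 1], [-0.8, -0.8, 1, 0, 0, 0, 1], [-0.8, -0.8, 1, 0, 0, 0, 1], [-0.8, -0.8, 1, 0, 0, 0, 1]],
  ],
)

```text
clock: 27.3
tcp_pos: [0.4547, -0.2836, 0.2277]
tcp_rot: [-3.14, 0.0, 0.099]
wrist_force: [0.2, 0.5, 0.6]
width: 0.0855
grip_force: 0.0
```

```bash
python3 - <<'E'
from h import *
save("scene","fin.png",s=1.42); o=get_obs(); print(o["clock"],o["wrist_force"])
E
```

```text
27.35 [ 0.12151663 -0.27168817 -0.37705422]
```

View pics/fin.png

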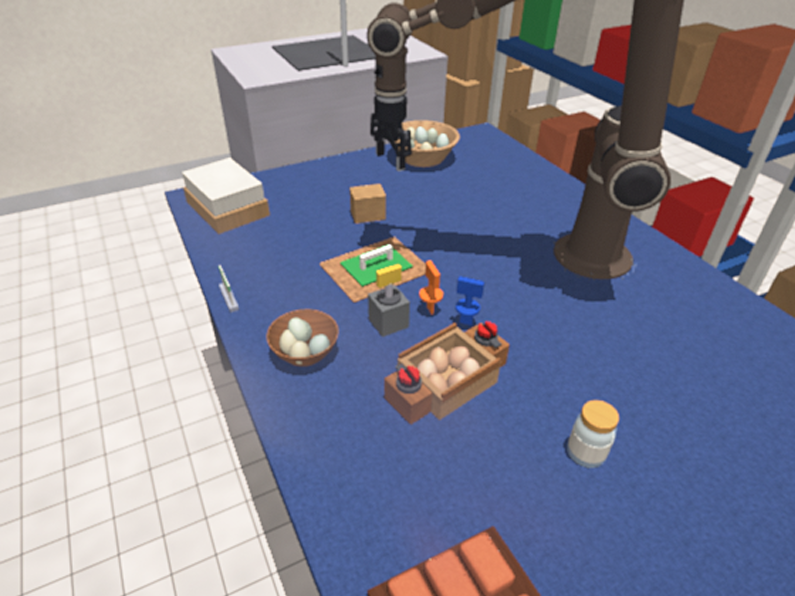

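The lid lies flat on the board at (378,265), the key is in its stand at (389,290), and the crate is open with nothing else disturbed.

```bash
python3 -c "
from bench import *
print(hand_in())"
```

```text
the job is handed in; nothing more can be done
None
```

The job is handed in at about 27 s of the 72 s allowed: both screws turned to their stops, the key back in its stand, the lid flat on the cork board, and the basket, jar and carton untouched in the final picture.

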